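# Put the forming tools back on their silhouettes

### The job

Clear up the goldsmith's bench: set each of the four steel forming tools (round block, dimpled cube, grooved block, two-horned anvil) upright on the cork board that shows its silhouette, centred and turned so that it covers the silhouette. Leave the blue bowl and the blue wax tube where they are.

Things in the scene. Friction and masses are not known exactly. Their poses are not given: they have to be found in the camera images.
- pad_round: Fixed board, plain brown cork, 120 mm (x) by 80 mm (y), flat on the bench, top face 6 mm above it. In its centre a flat black silhouette: a disc of 56 mm diameter, the shape of the round block. Origin: centre of the underside, below the silhouette's centre; z up.
- pad_square: Fixed board, plain brown cork, 120 mm (x) by 80 mm (y), flat on the bench, top face 6 mm above it. In its centre a flat black silhouette: a square 40 x 40 mm, sides along x and y, the shape of the dimpled cube. Origin: centre of the underside, below the silhouette's centre; z up.
- pad_bar: Fixed board, plain brown cork, 120 mm (x) by 80 mm (y), flat on the bench, top face 6 mm above it. In its centre a flat black silhouette: an oblong 90 mm along x by 36 mm along y, the shape of the grooved block. Origin: centre of the underside, below the silhouette's centre; z up.
- pad_anvil: Fixed board, plain brown cork, 120 mm (x) by 80 mm (y), flat on the bench, top face 6 mm above it. In its centre a flat black silhouette: 104 mm along x by 28 mm along y, a 50 mm long rectangle with a 27 mm taper to a blunt point at both ends, the shape of the anvil. Origin: centre of the underside, below the silhouette's centre; z up.
- round_block: Loose round bench block, a plain bright steel disc on a black rubber foot: 56 mm diameter, 30 mm high (foot 10 mm, same diameter). About 0.45 kg. Stands upright on the bench. Origin: centre of its underside; z up; yaw has no meaning.
- dapping_block: Loose steel dapping block: a 40 mm cube with round dark dimples (drawn on, no depth) on its top and sides. About 0.45 kg. Origin: centre of its underside; x and y along its sides, z up. All four quarter turns count the same.
- groove_block: Loose steel forming block, 90 mm (x) by 36 mm (y) by 30 mm high, with four grooves of different widths, 10 mm deep, running along y across its top; its centre is fit to grip across y. About 0.55 kg. Origin: centre of its underside; z up. Either way round counts the same.
- anvil: Loose steel bench anvil with two horns: 104 mm long (x), 28 mm wide (y), 42 mm high. Foot 56 x 28 x 10 mm, waist 24 mm wide to 24 mm height, head 50 x 28 mm from 24 to 42 mm, a tapering 27 mm horn at each end (axis 29.5 mm high). About 0.45 kg. Grip across y at its centre. Origin: centre of its underside; z up. Either way round counts the same.
- bowl: Bystander: loose blue ceramic bowl, 110 mm across, 45 mm high, to the robot's left of the work. Origin: centre of its underside.
- wax_tube: Bystander: loose blue wax tube standing upright, 34 mm diameter, 16 mm bore, 60 mm tall, to the robot's right of the work. Origin: centre of its underside.
Things that resemble listed ones, but are neither listed nor needed, are in the scene too. Leave any green look-alike of the pad_bar alone.

How it is judged:
By the outcome, as a careful person would: the job done as asked, in the order asked, and still so for the second after the job is handed in, with the robot touching nothing.
It also fails if it takes over 106 s, if anything falls off the work surface, if the arm or the gripper's body presses on something with over 40 N, if the wrist force passes 120 N, or if a joint passes its speed limit or range.

### The arm

A 6-joint arm with a two-finger parallel gripper is mounted at the origin on the work surface. World frame = base frame: x ahead of the robot, y to its left, z up, the work surface at z = 0. Lengths are in m, angles in rad, forces in N, time in s.
With the tool pointing down it reaches from about 0.275 to 0.75 m from the base axis. Payload 10.2 kg.
Tool frame: the origin (TCP) lies at the centre of the arm's flange, where the gripper is bolted on; the fingertips stand 173 mm ahead of it and the grasp point (between the pads) lies 155 mm ahead of it; z points along the fingers, y is the line along which they close (so a half turn about z gives the same grasp; the last joint's range is limited). The gripper opens to 85 mm and grips with 20 to 120 N. Pads are 22 mm wide; open, the fingers measure 114 mm over their backs; the gripper's body (76 mm by 85 mm) begins 54 mm behind the grasp point. The pads swing forward as they close: fully open they stand 13 mm farther back than shut.
Start: joints at [0.909, 0.313, 1.498, -0, 1.331, -0.223], TCP at [0.223, 0.475, 0.405] pointing down, gripper open.
Joint ranges: [-2.94, 2.94], [-0.97, 2.17], [0.19, 2.56], [-1.23, 4.37], [0.02, 3.11], [-2.88, 2.88]. Speed limits (rad/s): [2.39, 2.39, 3.01, 3.14, 3.14, 3.14].

### API

Orientations are given as a unit quaternion [x, y, z, w].
In Python, from cell import ctrl gives the robot as it stands.
- The arm moves only by the tool move_arm, never from a script. Its argument "increments" is a list of rows, each a list of 3 entries, a list of its own where there are three numbers: the closure, from -1 (fully open) to 1 (shut), then the shift along the world's x, y, z in fractions of the full range, 1 being 50 cm, then the turn, a rotation vector about the world's x, y, z in normalised numbers (1 is 2 rad). In form: [[gripper, [dx, dy, dz], [ax, ay, az]], ...]. A call has 1 to 12 rows; each row is the pose to reach, as a shift and turn from the pose commanded when the call began; what a row does not reach only later rows make up. A row lasts 1/10 s, in which the tool goes at most 50 mm and 8.59 degrees, less where a joint would pass 70% of its speed; a pose out of reach is approached as far as the arm can. Shift and turn numbers lie between -1 and 1, and a call with a number outside is refused. A call with a gripper value outside its range is refused whole. The fingers move at their own pace and stop on an object; the grip force is fixed at half the most. Time passes only in rows, so rows that repeat a pose let the fingers close. It gives the time, the measured TCP pose, the force, the opening and the grip force at its end, in the units of the state.
- ctrl.state(): the state, without advancing time (a new reading comes with each control period).
- ctrl.grab_frame(name): name is "side" or "top"; returns a dict with "frame" (384x512x3 uint8, blue, green, red), "z_map" (384x512 float32, m along the optical axis (not along the pixel's ray), 0 where there is no reading), "mtx" (3x3 intrinsics, pixels), "k1" (the pictures are not rectified: a ray, as slopes to the right and down, at radius r is drawn at 1 + k1 r^2 times it, then the intrinsics apply), "camera_from_world" (4x4, takes a point from world to camera coordinates). Camera axes: x right, y down, z forward; pixel columns grow to the right and rows downward; lengths in m; the calibration is good to about 2 mm. A picture is of the moment at which its call begins.
- ctrl.sign_off(): hands the job in; it is judged then, once.
The state is a dict: "t": time; "joint_pos": joint angles; "dq": joint speeds; "joint_torque": joint torques, N m; "tcp_pos": TCP position; "tcp_rot": TCP orientation; "force": force on the tool from outside, world axes, zero at the start; "wrist_torque": the same for the moment, N m; "grip_width": finger opening in m; "gripper_force": force on a finger pad.
Only numpy, scipy, OpenCV 4.12 (cv2) and the standard library are available. Lean on these libraries where they do the work, as an engineer would, in place of code of your own. Each camera call takes 0.05 s, during which the arm holds its last target. There are 200 camera calls.

## Working session

There is one attempt and no reset: what is moved stays moved. The work goes in short steps, Python scripts to look and compute and a tool call to move; the robot and the scene stay as the last step left them, time stands still between calls to the robot, and variables do not carry over. Pictures are saved under pics/ and viewed, at most 14 in all, crops included, and the job is handed in when it is done.

Besides the shell and the picture viewer there is one more tool, called after "Request:" by a JSON object that holds its "api" and its "payload". move_arm: Moves the arm, as the interface text tells. Its arguments: {"type":"object","properties":{"increments":{"type":"array","items":{"type":"array"}}},"required":["increments"]}

```bash
ls; mkdir -p pics; cat > h.py <<'E'
import numpy as np, cv2
from cell import ctrl
def grab(n):
    f=ctrl.grab_frame(n); return f
def world(f):
    """per-pixel world xyz"""
    K=np.array(f["mtx"]);h,w=f["z_map"].shape
    u,v=np.meshgrid(np.arange(w),np.arange(h))
    p=np.stack([u,v],-1).reshape(-1,1,2).astype(float)
    d=np.array([f["k1"],0,0,0,0],float)
    n=cv2.undistortPointsIter(p,K,d,None,None,(3,50,1e-10)).reshape(h,w,2)
    z=f["z_map"]; T=np.linalg.inv(np.array(f["camera_from_world"]))
    c=np.dstack([n[...,0]*z,n[...,1]*z,z])
    return c@T[:3,:3].T+T[:3,3], n, T
def plane(n,T,z):
    r=np.dstack([n,np.ones(n.shape[:2])])@T[:3,:3].T
    s=(z-T[2,3])/r[...,2]
    return T[:3,3]+r*s[...,None]
E
python3 - <<'E'
from h import *
for c in("top","side"):
    f=grab(c); cv2.imwrite(f"pics/{c}0.png",cv2.resize(f["frame"],None,fx=1.5,fy=1.5)); T=np.linalg.inv(np.array(f["camera_from_world"]));print(c,T.round(3),f["k1"],np.array(f["mtx"]).round(1).tolist())
    np.savez(f"{c}0.npz",**f)
print(ctrl.state())
E
```

```text
pics
top [[ 0.002 -0.998  0.067  0.487]
 [-1.    -0.002 -0.007  0.002]
 [ 0.007 -0.067 -0.998  1.295]
 [ 0.     0.     0.     1.   ]] -0.14273261053374975 [[433.4, 0.0, 254.5], [0.0, 433.4, 194.1], [0.0, 0.0, 1.0]]
side [[ 0.75  -0.363  0.553 -0.273]
 [-0.662 -0.401  0.634 -0.998]
 [-0.009 -0.841 -0.541  0.866]
 [ 0.     0.     0.     1.   ]] 0.028863559927927104 [[479.6, 0.0, 258.1], [0.0, 479.6, 182.1], [0.0, 0.0, 1.0]]
{'t': 0.1, 'joint_pos': array([ 9.08609471e-01,  3.13406512e-01,  1.49836816e+00,  2.27887628e-05,
        1.33099148e+00, -2.23402531e-01]), 'dq': array([ 0.00103001, -0.00051453, -0.00134188,  0.00210017, -0.0015872 ,
       -0.0006545 ]), 'joint_torque': array([ 1.64212659e-03, -4.12895858e+01, -2.60139996e+01, -2.57973752e-04,
        2.98073726e-03, -4.75936440e-05]), 'tcp_pos': array([0.22303148, 0.47523595, 0.40418315]), 'tcp_rot': array([ 2.17639006e-01,  9.76029159e-01, -5.25421425e-04, -2.61402335e-04]), 'force': array([ 0.22141323,  0.36848455, -0.7598902 ]), 'wrist_torque': array([ 0.02666644, -0.00633968,  0.01753115]), 'gripper_force': 0.0, 'grip_width': 0.08538759196480117}
```

View pics/top0.png

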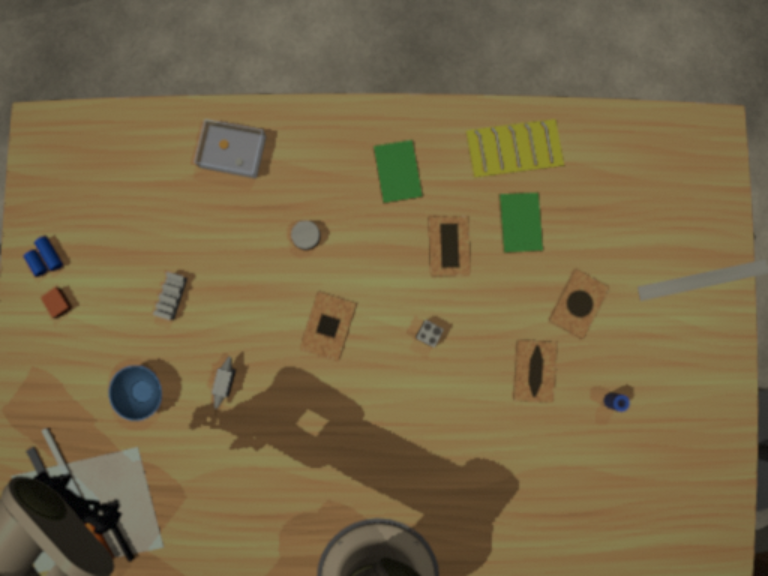

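View pics/side0.png

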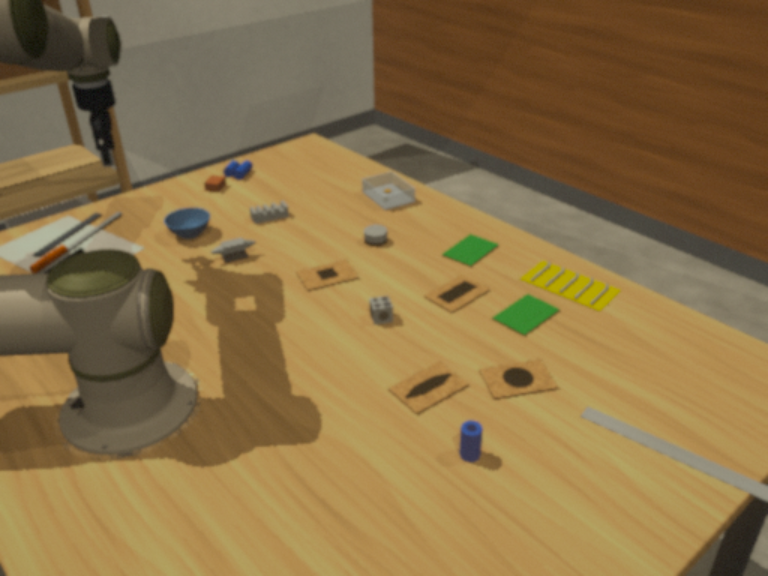

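The top view (1.5x) shows the tools: round block (305,235), grooved block (171,296), cube (430,331) and anvil (222,382). The boards are bar (449,245), round (579,303), square (328,326) and anvil (536,371). The green sheets (398,171) and (521,222) are look-alikes without cork or silhouette, as is the yellow slab at (516,148). Next I rectify each target from both views.

```bash
cat >> h.py <<'E'
def rect(f,c,z,half=0.08,res=0.0005):
    """orthophoto at height z around c; row axis = -x world (up=+x), col axis = -y (left=+y)"""
    n=int(2*half/res)
    xs=c[0]+half-np.arange(n)*res; ys=c[1]+half-np.arange(n)*res
    X,Y=np.meshgrid(xs,ys,indexing="ij")
    P=np.stack([X,Y,np.full_like(X,z)],-1).reshape(-1,3)
    M=np.array(f["camera_from_world"]); d=np.array([float(f["k1"]),0,0,0,0])
    uv,_=cv2.projectPoints(P,cv2.Rodrigues(M[:3,:3])[0],M[:3,3],np.array(f["mtx"]),d)
    uv=uv.reshape(n,n,2).astype(np.float32)
    return cv2.remap(f["frame"],uv[...,0],uv[...,1],cv2.INTER_CUBIC), cv2.remap(f["z_map"],uv[...,0],uv[...,1],cv2.INTER_NEAREST)
PX=dict(bar=(449,245),round=(579,303),square=(328,326),anvil=(536,371),tround=(305,235),tgroove=(171,296),tdap=(430,331),tanvil=(222,382),bowl=(135,392),tube=(617,402))
HT=dict(tround=.03,tgroove=.03,tdap=.04,tanvil=.042)
E
python3 - <<'E'
from h import *
F={c:dict(np.load(f"{c}0.npz")) for c in("top","side")}
W,n,T=world(F["top"])
tiles={"top":[],"side":[]}
for k,(u,v) in PX.items():
    i,j=round(v/1.5),round(u/1.5)
    z=HT.get(k,.006); p=plane(n,T,z)[i,j]; w=W[i-3:i+4,j-3:j+4].reshape(-1,3)
    print(k,p.round(3),"depth z med/max",np.median(w[:,2]).round(4),w[:,2].max().round(4))
    if k in("bowl","tube"):continue
    for c in F:
        r,_=rect(F[c],p,z)
        if k in("bar","round","square","anvil"):
            m=(cv2.cvtColor(r,cv2.COLOR_BGR2GRAY)<50).astype(np.uint8)
            _,_,st,ce=cv2.connectedComponentsWithStats(m)
            l=cv2.connectedComponents(m)[1]; a=1+np.argmin(np.hypot(*(ce[1:]-160).T)+1e4*(st[1:,4]<800))
            q=np.argwhere(l==a)[:,::-1].astype(np.float32)
            R=cv2.minAreaRect(q); g=q.mean(0)
            axis=np.linalg.eigh(np.cov((q-g).T))[1][:,1]
            # col right=-y,row down=-x
            print("  ",c,"ctr",(p[0]+.08-g[1]*.0005).round(4),(p[1]+.08-g[0]*.0005).round(4),"rect mm",np.round(np.array(R[1])/2,1),"ang",round(R[2],1),"area",len(q)/4,"yaw long",np.degrees(np.arctan2(-axis[0],-axis[1])).round(1)%180)
        r=cv2.resize(r,(190,190)); cv2.putText(r,k,(3,12),0,.4,(255,255,255)); tiles[c].append(r)
im=np.vstack([np.hstack(tiles[c][a:a+4]) for a in(0,4) for c in F][:4])
im=np.clip(im.astype(float)*1.5,0,255).astype(np.uint8)
cv2.imwrite("pics/tiles.png",cv2.resize(im,(600,600)))
E
```

```text
bar [ 0.668 -0.14   0.006] depth z med/max 0.0073 0.0138
   top ctr 0.6672 -0.1414 rect mm [85.1 31.7] ang 88.1 area 2606.25 yaw long 1.8000000000000114
   side ctr 0.6951 -0.1352 rect mm [0.5 0.5] ang 90.0 area 1.0 yaw long 0.0
round [ 0.551 -0.405  0.006] depth z med/max 0.0062 0.0112
   top ctr 0.5506 -0.4053 rect mm [49.9 49.4] ang 26.6 area 1961.75 yaw long 48.8
   side ctr 0.5558 -0.4164 rect mm [4.9 1.8] ang 45.0 area 9.25 yaw long 40.30000000000001
square [0.505 0.099 0.006] depth z med/max 0.0066 0.0122
   top ctr 0.5057 0.1007 rect mm [36.2 35.8] ang 17.1 area 1256.75 yaw long 81.8
   side ctr 0.5057 0.1074 rect mm [4.  2.5] ang 63.4 area 9.75 yaw long 28.5
anvil [ 0.416 -0.314  0.006] depth z med/max 0.0064 0.012
   top ctr 0.4158 -0.3132 rect mm [23.4 96.8] ang 4.4 area 1704.25 yaw long 175.5
   side ctr 0.4299 -0.3199 rect mm [2. 2.] ang 90.0 area 5.5 yaw long 40.599999999999994
tround [0.682 0.145 0.03 ] depth z med/max 0.03 0.0372
tgroove [0.563 0.41  0.03 ] depth z med/max 0.0218 0.0369
tdap [ 0.494 -0.101  0.04 ] depth z med/max 0.0398 0.0478
tanvil [0.394 0.302 0.042] depth z med/max 0.0425 0.0473
bowl [0.371 0.489 0.006] depth z med/max 0.0062 0.0136
tube [ 0.351 -0.481  0.006] depth z med/max 0.0583 1.2952
```

View pics/tiles.png

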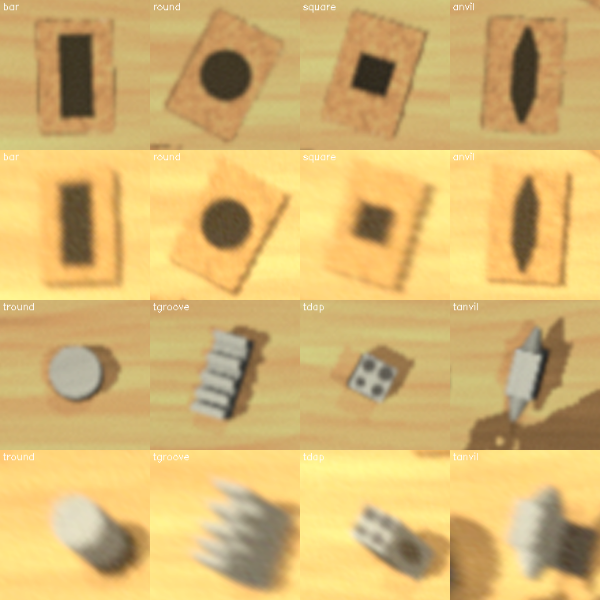

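The tiles confirm the matches: each of the four cork boards carries its own silhouette, and the tools are clear in both views. Now a 3D model fit in each view separately, so the two can be compared.

```bash
cat >> h.py <<'E'
from scipy.optimize import minimize
def box(lx,ly,z0,z1): return [[sx*lx/2,sy*ly/2,z] for sx in(-1,1) for sy in(-1,1) for z in(z0,z1)]
def disc(d,z0,z1): return [[d/2*np.cos(a),d/2*np.sin(a),z] for a in np.linspace(0,6.283,40) for z in(z0,z1)]
def horn(s,h0=18.,z=.0295): return [[s*.025,y,zz] for y in(-.014,.014) for zz in(.024,.042)]+[[s*.052,y,z+dz] for y in(-.003,.003) for dz in(-.003,.003)]
MODEL=dict(bar=[box(.09,.036,.006,.006)],round=[disc(.056,.006,.006)],square=[box(.04,.04,.006,.006)],
 anvil=[[[x,y,.006] for x in(-.025,.025) for y in(-.014,.014)]+[[x,y,.006] for x in(-.052,.052) for y in(-.002,.002)]],
 tround=[disc(.056,0,.03)],tdap=[box(.04,.04,0,.04)],tgroove=[box(.09,.036,0,.03)],
 tanvil=[box(.056,.028,0,.01),box(.05,.024,.01,.024),box(.05,.028,.024,.042),horn(1),horn(-1)])
def proj(f,P):
    M=np.array(f["camera_from_world"]); d=np.array([float(f["k1"]),0,0,0,0])
    return cv2.projectPoints(np.asarray(P,float),cv2.Rodrigues(M[:3,:3])[0],M[:3,3],np.array(f["mtx"]),d)[0].reshape(-1,2)
def fit(f,k,x0,yaw0,z0=0.,S=6):
    pad=not k.startswith("t"); fr=f["frame"].astype(float)
    feat=-fr.sum(2) if pad else -(fr[...,2]-fr[...,0])/(fr.sum(2)+30)
    parts=[np.array(m) for m in MODEL[k]]
    c=proj(f,[[x0[0],x0[1],.02]])[0].astype(int); h=34 if not pad else 26
    if k in("tround","tdap","round","square"): h=18
    a=c-h; im=feat[a[1]:a[1]+2*h,a[0]:a[0]+2*h]
    def cost(q):
        ca,sa=np.cos(q[2]),np.sin(q[2]); m=np.zeros((2*h*S,2*h*S),np.uint8)
        for P in parts:
            Q=np.c_[P[:,0]*ca-P[:,1]*sa+q[0],P[:,0]*sa+P[:,1]*ca+q[1],P[:,2]+z0]
            u=(proj(f,Q)-a+.5)*S-.5
            cv2.fillConvexPoly(m,cv2.convexHull(np.round(u*16).astype(np.int32)),255,shift=4)
        b=cv2.GaussianBlur(cv2.resize(m.astype(np.float32),(2*h,2*h),interpolation=cv2.INTER_AREA),(0,0),.8)
        return -np.corrcoef(b.ravel(),im.ravel())[0,1]
    best=None
    for y in(yaw0-.15,yaw0,yaw0+.15):
        s=np.array([[x0[0],x0[1],y]]*4)+np.array([[0,0,0],[.006,0,0],[0,.006,0],[0,0,.15]])
        r=minimize(cost,s[0],method="Nelder-Mead",options=dict(initial_simplex=s,xatol=1e-4,fatol=1e-6))
        if best is None or r.fun<best.fun: best=r
    return best.x,-best.fun
G=dict(bar=(.667,-.141,0),round=(.5506,-.405,0),square=(.5057,.1007,-.3),anvil=(.416,-.313,-.08),tround=(.682,.145,0),tgroove=(.563,.41,-.25),tdap=(.494,-.101,-.4),tanvil=(.394,.302,-.15))
E
python3 - <<'E'
from h import *
F={c:dict(np.load(f"{c}0.npz")) for c in("top","side")}
for k,g in G.items():
    for c in F:
        r=[]
        for dz in(-.006,0,.006): x,s=fit(F[c],k,g[:2],g[2],dz); r.append((x,s))
        x,s=r[1]; d=(r[2][0]-r[0][0])/12
        print(k,c,(x[:2]*1000).round(1),"yaw",np.degrees(x[2]).round(1),"corr",s.round(3),"shift mm/mm height",(d[:2]*1000).round(2), "corr+-",r[0][1].round(3),r[2][1].round(3))
E
```

```text
bar top [ 667.3 -141.5] yaw 1.9 corr 0.97 shift mm/mm height [-0.13  0.11] corr+- 0.971 0.97
bar side [ 668.9 -141.6] yaw 2.0 corr 0.673 shift mm/mm height [-1.12 -0.98] corr+- 0.673 0.672
round top [ 550.5 -405.2] yaw 12.3 corr 0.971 shift mm/mm height [-0.05  0.31] corr+- 0.971 0.97
round side [ 551.9 -405.7] yaw -6.6 corr 0.949 shift mm/mm height [-0.97 -0.7 ] corr+- 0.95 0.948
square top [505.4 100.8] yaw -17.4 corr 0.964 shift mm/mm height [-0.02 -0.08] corr+- 0.964 0.963
square side [507.3 100.5] yaw -15.7 corr 0.867 shift mm/mm height [-0.91 -1.27] corr+- 0.867 0.867
anvil top [ 415.9 -313.3] yaw -4.3 corr 0.955 shift mm/mm height [0.05 0.24] corr+- 0.955 0.954
anvil side [ 416.8 -313.8] yaw -4.1 corr 0.908 shift mm/mm height [-0.77 -0.8 ] corr+- 0.908 0.908
tround top [686.5 146. ] yaw 5.8 corr 0.969 shift mm/mm height [-0.14 -0.1 ] corr+- 0.97 0.968
tround side [693.  152.4] yaw -24.2 corr 0.854 shift mm/mm height [-1.14 -1.39] corr+- 0.858 0.85
tgroove top [564.1 417.4] yaw -18.1 corr 0.926 shift mm/mm height [-0.06 -0.31] corr+- 0.927 0.925
tgroove side [566.  417.2] yaw -20.4 corr 0.292 shift mm/mm height [-0.99 -1.65] corr+- 0.294 0.291
tdap top [490.7 -99.3] yaw -27.8 corr 0.951 shift mm/mm height [0.   0.08] corr+- 0.952 0.951
tdap side [494.1 -97.4] yaw -33.0 corr 0.931 shift mm/mm height [-0.92 -1.08] corr+- 0.933 0.929
tanvil top [393.7 305.5] yaw -15.4 corr 0.886 shift mm/mm height [ 0.04 -0.23] corr+- 0.888 0.884
tanvil side [396.8 307.7] yaw -14.6 corr 0.272 shift mm/mm height [-0.8  -1.51] corr+- 0.273 0.27
```

```bash
cat >> h.py <<'E'
MODEL["tround"]=[disc(.056,.01,.03)]
def overlay(f,k,q,S=8,h=24):
    c=proj(f,[[q[0],q[1],.02]])[0].astype(int); a=c-h
    im=cv2.resize(f["frame"][a[1]:a[1]+2*h,a[0]:a[0]+2*h],None,fx=S,fy=S,interpolation=cv2.INTER_CUBIC)
    im=np.clip(im.astype(float)*1.6,0,255).astype(np.uint8)
    for P in MODEL[k]:
        P=np.array(P);ca,sa=np.cos(q[2]),np.sin(q[2])
        for lev in(P[:,2].min(),P[:,2].max()):
            Q=P[P[:,2]==lev]; Q=np.c_[Q[:,0]*ca-Q[:,1]*sa+q[0],Q[:,0]*sa+Q[:,1]*ca+q[1],Q[:,2]]
            u=cv2.convexHull(((proj(f,Q)-a+.5)*S).astype(np.int32)); cv2.polylines(im,[u],True,(0,0,255) if lev==P[:,2].max() else (0,255,0),1)
    return im
E
python3 - <<'E'
from h import *
F={c:dict(np.load(f"{c}0.npz")) for c in("top","side")}
for c in F:
    x,s=fit(F[c],"tround",(.684,.145),0);print(c,x,s)
    if c=="top":xr=x
t=F["top"];r=np.radians
o=[overlay(t,"tround",xr),overlay(t,"tgroove",(.5641,.4174,r(-18.1))),overlay(t,"tdap",(.4907,-.0993,r(-27.8))),overlay(t,"tanvil",(.3937,.3055,r(-15.4)))]
cv2.imwrite("pics/ov.png",cv2.resize(np.vstack([np.hstack(o[:2]),np.hstack(o[2:])]),(600,600)))
E
```

```text
top [0.68559565 0.1454994  0.10275332] 0.9763293848512204
side [0.6864545  0.14541691 0.0127487 ] 0.8903225163024898
```

View pics/ov.png

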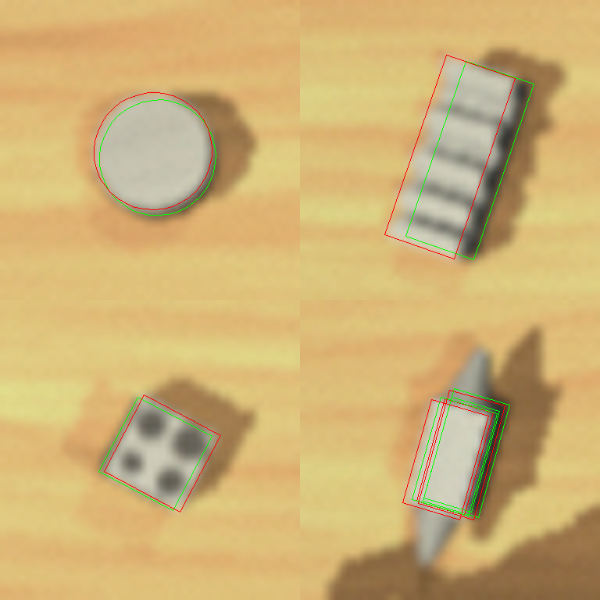

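The overlay shows good fits for all four tools: the rims match to about 1 px, and the heights agree with the depth map. The top and side views also agree within about 2 mm. Starting with the round block.

The manual's scale: shifts go in shares of 50 cm and turns go in shares of 2 rad. Converting my numbers, 46.3 cm / 50 = 0.926, -33 cm / 50 = -0.66.

Request:
{"api": "move_arm", "payload": {"increments": [[-1, [0.926, -0.66, -0.24], [0, 0, 0]], [-1, [0.926, -0.66, -0.24], [0, 0, 0]], [-1, [0.926, -0.66, -0.24], [0, 0, 0]], [-1, [0.926, -0.66, -0.24], [0, 0, 0]], [-1, [0.926, -0.66, -0.24], [0, 0, 0]], [-1, [0.926, -0.66, -0.24], [0, 0, 0]], [-1, [0.926, -0.66, -0.24], [0, 0, 0]], [-1, [0.926, -0.66, -0.24], [0, 0, 0]], [-1, [0.926, -0.66, -0.24], [0, 0, 0]], [-1, [0.926, -0.66, -0.24], [0, 0, 0]], [-1, [0.926, -0.66, -0.24], [0, 0, 0]], [-1, [0.926, -0.66, -0.24], [0, 0, 0]]]}}

```text
t: 1.3
tcp_pos: [0.6879, 0.1426, 0.2829]
tcp_rot: [0.219, 0.976, -0.0, -0.001]
force: [-0.0, 0.8, 0.1]
grip_width: 0.0853
gripper_force: 0.0
```

Scaled: -10.6 cm / 50 = -0.212, -9 cm / 50 = -0.18.

Request:
{"api": "move_arm", "payload": {"increments": [[-1, [0, 0, -0.1], [0, 0, 0]], [-1, [0, 0, -0.18], [0, 0, 0]], [-1, [0, 0, -0.212], [0, 0, 0]], [-1, [0, 0, -0.212], [0, 0, 0]], [1, [0, 0, -0.212], [0, 0, 0]], [1, [0, 0, -0.212], [0, 0, 0]], [1, [0, 0, -0.212], [0, 0, 0]], [1, [0, 0, -0.212], [0, 0, 0]], [1, [0, 0, -0.212], [0, 0, 0]], [1, [0, 0, -0.212], [0, 0, 0]], [1, [0, 0, -0.212], [0, 0, 0]]]}}

```text
t: 2.4
tcp_pos: [0.6867, 0.1452, 0.1821]
tcp_rot: [0.218, 0.976, 0.0, 0.002]
force: [-1.4, -1.3, 6.4]
grip_width: 0.0542
gripper_force: 64.1
```

Scaled: -36 cm / 50 = -0.72, -32 cm / 50 = -0.64.

Request:
{"api": "move_arm", "payload": {"increments": [[1, [0, 0, 0.04], [0, 0, 0]], [1, [0, 0, 0.1], [0, 0, 0]], [1, [0, 0, 0.18], [0, 0, 0]], [1, [-0.01, -0.08, 0.18], [0, 0, 0]], [1, [-0.036, -0.16, 0.18], [0, 0, 0]], [1, [-0.06, -0.24, 0.18], [0, 0, 0]], [1, [-0.08, -0.32, 0.18], [0, 0, 0]], [1, [-0.1, -0.4, 0.18], [0, 0, 0]], [1, [-0.12, -0.48, 0.18], [0, 0, 0]], [1, [-0.14, -0.56, 0.18], [0, 0, 0]], [1, [-0.16, -0.64, 0.18], [0, 0, 0]], [1, [-0.18, -0.72, 0.18], [0, 0, 0]]]}}

```text
t: 3.6
tcp_pos: [0.5954, -0.2161, 0.2696]
tcp_rot: [0.218, 0.976, -0.0, 0.0]
force: [0.5, -0.4, -5.6]
grip_width: 0.0537
gripper_force: 65.3
```

Scaled: -19 cm / 50 = -0.38, -18.6 cm / 50 = -0.372.

Request:
{"api": "move_arm", "payload": {"increments": [[1, [-0.024, -0.1, 0], [0, 0, 0]], [1, [-0.046, -0.18, 0], [0, 0, 0]], [1, [-0.07, -0.26, 0], [0, 0, 0]], [1, [-0.084, -0.33, 0], [0, 0, 0]], [1, [-0.091, -0.372, 0], [0, 0, 0]], [1, [-0.091, -0.38, 0], [0, 0, 0]], [1, [-0.091, -0.38, 0], [0, 0, 0]], [1, [-0.091, -0.38, 0], [0, 0, 0]]]}}

```text
t: 4.4
tcp_pos: [0.5509, -0.4036, 0.2689]
tcp_rot: [0.217, 0.976, 0.0, -0.0]
force: [0.5, 0.4, -4.8]
grip_width: 0.0539
gripper_force: 65.2
```

```bash
cat >> h.py <<'E'
def snap(): return {c:grab(c) for c in("top","side")}
E
python3 - <<'E'
from h import *
F=snap();s=ctrl.state();print(s["tcp_pos"],s["force"],s["grip_width"])
W,n,T=world(F["side"])
f=F["side"];p=proj(f,[[.5505,-.405,.1]])[0].astype(int);a=np.maximum(p-70,0);print(a)
cv2.imwrite("pics/hold1.png",cv2.resize(f["frame"][a[1]:a[1]+140,a[0]:a[0]+140],None,fx=4,fy=4,interpolation=2))
E
```

```text
[ 0.55105256 -0.40356053  0.26894461] [ 0.05883867  1.13391401 -5.15399114] 0.05409935853175534
[277 153]
```

View pics/hold1.png

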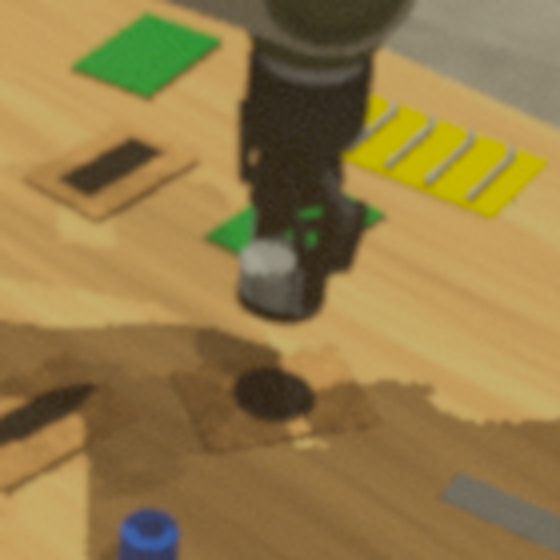

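The block is held level in the side view, above its silhouette. Lowering.

Request:
{"api": "move_arm", "payload": {"increments": [[1, [0, -0.002, -0.08], [0, 0, 0]], [1, [0, -0.002, -0.13], [0, 0, 0]], [1, [0, -0.002, -0.152], [0, 0, 0]], [1, [0, -0.002, -0.156], [0, 0, 0]], [1, [0, -0.002, -0.156], [0, 0, 0]]]}}

```text
t: 5.0
tcp_pos: [0.551, -0.4057, 0.1919]
tcp_rot: [0.217, 0.976, -0.0, 0.001]
force: [0.9, -0.5, -4.4]
grip_width: 0.0539
gripper_force: 65.2
```

Scaled: -0.3 cm / 50 = -0.006, -0.15 cm / 50 = -0.003.

Request:
{"api": "move_arm", "payload": {"increments": [[1, [0, 0, -0.003], [0, 0, 0]], [1, [0, 0, -0.006], [0, 0, 0]], [1, [0, 0, -0.006], [0, 0, 0]]]}}

```text
t: 5.3
tcp_pos: [0.5506, -0.4058, 0.1882]
tcp_rot: [0.218, 0.976, -0.0, 0.0]
force: [-1.1, 0.5, -4.5]
grip_width: 0.054
gripper_force: 65.2
```

Scaled: -0.3 cm / 50 = -0.006, -0.15 cm / 50 = -0.003.

Request:
{"api": "move_arm", "payload": {"increments": [[1, [0, 0, -0.003], [0, 0, 0]], [1, [0, 0, -0.006], [0, 0, 0]], [1, [0, 0, -0.006], [0, 0, 0]]]}}

```text
t: 5.6
tcp_pos: [0.5507, -0.4058, 0.188]
tcp_rot: [0.218, 0.976, -0.0, 0.0]
force: [-9.2, 6.8, 16.0]
grip_width: 0.0539
gripper_force: 67.7
```

Scaled: 20 cm / 50 = 0.4, 15 cm / 50 = 0.3.

Request:
{"api": "move_arm", "payload": {"increments": [[1, [0, 0, 0.006], [0, 0, 0]], [-1, [0, 0, 0.006], [0, 0, 0]], [-1, [0, 0, 0.01], [0, 0, 0]], [-1, [0, 0, 0.01], [0, 0, 0]], [-1, [0, 0, 0.01], [0, 0, 0]], [-1, [0, 0, 0.01], [0, 0, 0]], [-1, [0, 0, 0.06], [0, 0, 0]], [-1, [0, 0, 0.14], [0, 0, 0]], [-1, [0, 0, 0.24], [0, 0, 0]], [-1, [-0.06, 0.2, 0.24], [0, 0, 0]], [-1, [-0.08, 0.3, 0.24], [0, 0, 0]], [-1, [-0.1, 0.4, 0.24], [0, 0, 0]]]}}

```text
t: 6.8
tcp_pos: [0.512, -0.259, 0.3049]
tcp_rot: [0.218, 0.976, -0.0, 0.0]
force: [1.8, 0.3, 0.4]
grip_width: 0.0853
gripper_force: 0.0
```

```bash
python3 - <<'E'
from h import *
F=snap();s=ctrl.state();print(s["tcp_pos"],s["grip_width"])
for c in F:
    x,q=fit(F[c],"tround",(.5505,-.405),0,.006);print(c,x[:2].round(4),q)
cv2.imwrite("pics/r1.png",np.hstack([overlay(F["top"],"tround",(.5505,-.4052,0)),overlay(F["side"],"tround",(.5505,-.4052,0))]))
E
```

```text
[ 0.51203054 -0.25565697  0.30451753] 0.08548415935126696
top [ 0.5464 -0.4019] 0.40493032340445473
side [ 0.5489 -0.4065] 0.9702751562875361
```

View pics/r1.png

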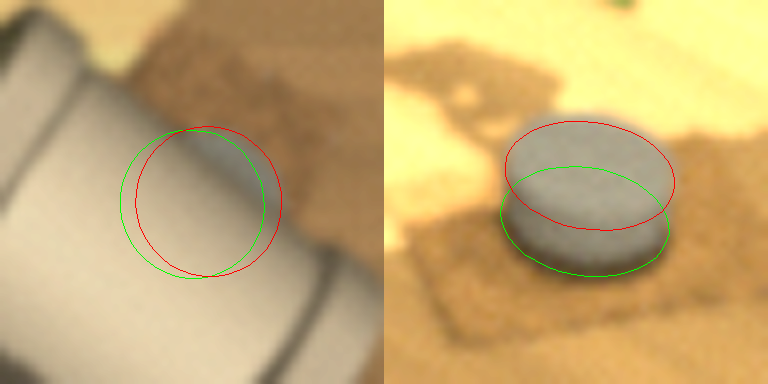

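Scaled: 10.7 cm / 50 = 0.214, 5 cm / 50 = 0.1, -0.045 rad / 2 = -0.0225.

Request:
{"api": "move_arm", "payload": {"increments": [[-1, [-0.018, 0.1, 0], [0, 0, -0.0225]], [-1, [-0.018, 0.214, -0.04], [0, 0, -0.0225]], [-1, [-0.018, 0.214, -0.04], [0, 0, -0.0225]], [-1, [-0.018, 0.214, -0.04], [0, 0, -0.0225]], [-1, [-0.018, 0.214, -0.04], [0, 0, -0.0225]], [-1, [-0.018, 0.214, -0.04], [0, 0, -0.0225]]]}}

```text
t: 7.5
tcp_pos: [0.5042, -0.1551, 0.2851]
tcp_rot: [0.24, 0.971, -0.0, 0.001]
force: [-0.4, 1.1, -0.3]
grip_width: 0.0853
gripper_force: 0.0
```

```bash
python3 - <<'E'
from h import *
F=snap();s=ctrl.state();print(s["tcp_pos"],s["tcp_rot"])
for c in F:
    x,q=fit(F[c],"tround",(.5505,-.405),0,.006);print(c,x[:2].round(4),q)
f=F["top"];r,_=rect(f,(.5505,-.4052),.036);cv2.imwrite("pics/r2.png",np.hstack([cv2.resize(r,(400,400)),cv2.resize(overlay(F["side"],"tdap",(.4925,-.0985,np.radians(-28))),(400,400))]))
E
```

```text
[ 0.50408028 -0.1547847   0.28493505] [ 2.40275792e-01  9.70704584e-01 -1.52511631e-04  3.62742124e-04]
top [ 0.5492 -0.4047] 0.9577899807743077
side [ 0.5493 -0.4062] 0.9807053513202034
```

View pics/r2.png

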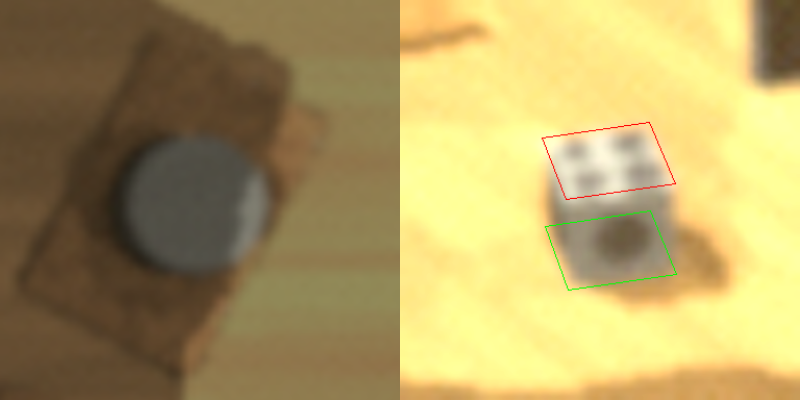

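The round block sits within about 2 mm of its silhouette (top (549,-405) mm). The cube overlay fits in the side view. Taking the cube.

Scaled: -10.4 cm / 50 = -0.208, 5.6 cm / 50 = 0.112.

Request:
{"api": "move_arm", "payload": {"increments": [[-1, [-0.026, 0.08, 0], [0, 0, 0]], [-1, [-0.026, 0.112, 0], [0, 0, 0]], [-1, [-0.026, 0.112, 0], [0, 0, 0]], [-1, [-0.026, 0.112, -0.08], [0, 0, 0]], [-1, [-0.026, 0.112, -0.16], [0, 0, 0]], [-1, [-0.026, 0.112, -0.208], [0, 0, 0]], [-1, [-0.026, 0.112, -0.208], [0, 0, 0]], [-1, [-0.026, 0.112, -0.208], [0, 0, 0]]]}}

```text
t: 8.4
tcp_pos: [0.4915, -0.0984, 0.1814]
tcp_rot: [0.24, 0.971, -0.0, 0.0]
force: [0.1, -0.8, 0.6]
grip_width: 0.0852
gripper_force: 0.0
```

Request:
{"api": "move_arm", "payload": {"increments": [[1, [0, 0, 0], [0, 0, 0]], [1, [0, 0, 0], [0, 0, 0]], [1, [0, 0, 0], [0, 0, 0]], [1, [0, 0, 0], [0, 0, 0]], [1, [0, 0, 0], [0, 0, 0]], [1, [0, 0, 0], [0, 0, 0]], [1, [0, 0, 0], [0, 0, 0]]]}}

```text
t: 9.1
tcp_pos: [0.4913, -0.0979, 0.1818]
tcp_rot: [0.239, 0.971, -0.0, 0.001]
force: [-2.6, -1.5, 6.2]
grip_width: 0.0394
gripper_force: 61.4
```

Scaled: 20 cm / 50 = 0.4, 1.4 cm / 50 = 0.028, 0.18 rad / 2 = 0.09.

Request:
{"api": "move_arm", "payload": {"increments": [[1, [0, 0, 0.06], [0, 0, 0]], [1, [0, 0, 0.14], [0, 0, 0]], [1, [0.006, 0.08, 0.14], [0, 0, 0.05]], [1, [0.012, 0.16, 0.14], [0, 0, 0.09]], [1, [0.018, 0.24, 0.14], [0, 0, 0.09]], [1, [0.024, 0.32, 0.14], [0, 0, 0.09]], [1, [0.028, 0.38, 0.14], [0, 0, 0.09]], [1, [0.028, 0.4, 0.14], [0, 0, 0.09]], [1, [0.028, 0.4, 0.14], [0, 0, 0.09]], [1, [0.028, 0.4, 0.08], [0, 0, 0.09]], [1, [0.028, 0.4, 0.024], [0, 0, 0.09]], [1, [0.028, 0.4, 0.024], [0, 0, 0.09]]]}}

```text
t: 10.3
tcp_pos: [0.5042, 0.1012, 0.1901]
tcp_rot: [0.152, 0.988, -0.0, -0.003]
force: [-0.2, 0.2, -3.9]
grip_width: 0.0391
gripper_force: 63.4
```

Scaled: -0.7 cm / 50 = -0.014, -0.6 cm / 50 = -0.012.

Request:
{"api": "move_arm", "payload": {"increments": [[1, [0, 0, -0.006], [0, 0, 0]], [1, [0, 0, -0.012], [0, 0, 0]], [1, [0, 0, -0.014], [0, 0, 0]], [1, [0, 0, -0.014], [0, 0, 0]]]}}

```text
t: 10.7
tcp_pos: [0.5054, 0.102, 0.1878]
tcp_rot: [0.151, 0.988, -0.0, 0.001]
force: [-4.2, -1.6, 8.7]
grip_width: 0.0392
gripper_force: 65.0
```

Scaled: 0.4 cm / 50 = 0.008, -0.15 rad / 2 = -0.075.

Request:
{"api": "move_arm", "payload": {"increments": [[-1, [0, 0, 0.008], [0, 0, 0]], [-1, [0, 0, 0.008], [0, 0, 0]], [-1, [0, 0, 0.008], [0, 0, 0]], [-1, [0, 0, 0.008], [0, 0, 0]], [-1, [0, 0, 0.008], [0, 0, -0.075]], [-1, [0, 0, 0.008], [0, 0, -0.15]], [-1, [0, 0, 0.008], [0, 0, -0.225]], [-1, [0, 0, 0.008], [0, 0, -0.3]], [-1, [0, 0, 0.008], [0, 0, -0.375]], [-1, [0, 0, 0.008], [0, 0, -0.45]], [-1, [0, 0, 0.008], [0, 0, -0.525]], [-1, [0, 0, 0.008], [0, 0, -0.6]]]}}

```text
t: 11.9
tcp_pos: [0.505, 0.1024, 0.1896]
tcp_rot: [0.685, 0.728, -0.0, -0.0]
force: [-0.4, 0.3, 0.3]
grip_width: 0.0851
gripper_force: 0.0
```

Scaled: -0.1 cm / 50 = -0.002, -0.37 rad / 2 = -0.185.

Request:
{"api": "move_arm", "payload": {"increments": [[-1, [0, -0.002, 0], [0, 0, -0.075]], [-1, [0, -0.002, 0], [0, 0, -0.15]], [-1, [0, -0.002, 0], [0, 0, -0.185]], [-1, [0, -0.002, 0], [0, 0, -0.185]], [1, [0, -0.002, 0], [0, 0, -0.185]], [1, [0, -0.002, 0], [0, 0, -0.185]], [1, [0, -0.002, 0], [0, 0, -0.185]], [1, [0, -0.002, 0], [0, 0, -0.185]], [1, [0, -0.002, 0], [0, 0, -0.185]], [1, [0, -0.002, 0], [0, 0, -0.185]], [1, [0, -0.002, 0], [0, 0, -0.185]]]}}

```text
t: 13.0
tcp_pos: [0.505, 0.1015, 0.1899]
tcp_rot: [0.806, 0.592, 0.0, 0.0]
force: [-2.5, 0.5, 6.6]
grip_width: 0.0391
gripper_force: 62.0
```

Scaled: 24 cm / 50 = 0.48, 20 cm / 50 = 0.4, 1.05 rad / 2 = 0.525.

Request:
{"api": "move_arm", "payload": {"increments": [[-1, [0, 0, 0], [0, 0, 0]], [-1, [0, 0, 0], [0, 0, 0]], [-1, [0, 0, 0], [0, 0, 0]], [-1, [0, 0, 0.06], [0, 0, 0]], [-1, [0, 0, 0.14], [0, 0, 0]], [-1, [0, 0, 0.22], [0, 0, 0.075]], [-1, [0.016, 0.08, 0.22], [0, 0, 0.15]], [-1, [0.032, 0.16, 0.22], [0, 0, 0.225]], [-1, [0.048, 0.24, 0.22], [0, 0, 0.3]], [-1, [0.064, 0.32, 0.22], [0, 0, 0.375]], [-1, [0.08, 0.4, 0.22], [0, 0, 0.45]], [-1, [0.096, 0.48, 0.22], [0, 0, 0.525]]]}}

```text
t: 14.2
tcp_pos: [0.553, 0.3431, 0.2995]
tcp_rot: [0.398, 0.918, -0.0, -0.0]
force: [1.1, -0.6, 0.0]
grip_width: 0.0854
gripper_force: 0.0
```

Scaled: 7.6 cm / 50 = 0.152, 1.1 cm / 50 = 0.022, 0.509 rad / 2 = 0.2545.

Request:
{"api": "move_arm", "payload": {"increments": [[-1, [0.01, 0.08, 0], [0, 0, 0.075]], [-1, [0.022, 0.152, -0.04], [0, 0, 0.15]], [-1, [0.022, 0.152, -0.08], [0, 0, 0.225]], [-1, [0.022, 0.152, -0.08], [0, 0, 0.2545]], [-1, [0.022, 0.152, -0.08], [0, 0, 0.2545]]]}}

```text
t: 14.7
tcp_pos: [0.5639, 0.4176, 0.2586]
tcp_rot: [0.156, 0.988, -0.0, -0.001]
force: [0.0, 0.4, 0.2]
grip_width: 0.0853
gripper_force: 0.0
```

```bash
python3 - <<'E'
from h import *
F=snap();s=ctrl.state();print(s["tcp_pos"],s["tcp_rot"])
for c in F:
    x,q=fit(F[c],"tdap",(.505,.101),np.radians(-17),.006);print(c,x.round(4),np.degrees(x[2]),q)
    x,q=fit(F[c],"tround",(.5505,-.405),0,.006);print(c,x[:2].round(4),q)
E
```

```text
[0.56411218 0.41734292 0.2600767 ] [1.57739193e-01 9.87480743e-01 2.08722353e-04 2.91465018e-04]
top [ 0.5063  0.1031 -0.3128] -17.921963325253895 0.9864563176909059
top [ 0.5494 -0.4049] 0.940374237220509
side [ 0.5086  0.1019 -0.4131] -23.67115235563692 0.9439908838272387
side [ 0.5503 -0.4051] 0.9683401265443116
```

Scaled: -8.1 cm / 50 = -0.162, -7 cm / 50 = -0.14.

Request:
{"api": "move_arm", "payload": {"increments": [[-1, [0, 0, -0.08], [0, 0, 0]], [-1, [0, 0, -0.14], [0, 0, 0]], [-1, [0, 0, -0.162], [0, 0, 0]], [-1, [0, 0, -0.162], [0, 0, 0]], [1, [0, 0, -0.162], [0, 0, 0]], [1, [0, 0, -0.162], [0, 0, 0]], [1, [0, 0, -0.162], [0, 0, 0]], [1, [0, 0, -0.162], [0, 0, 0]], [1, [0, 0, -0.162], [0, 0, 0]], [1, [0, 0, -0.162], [0, 0, 0]], [1, [0, 0, -0.162], [0, 0, 0]]]}}

```text
t: 15.9
tcp_pos: [0.5643, 0.4174, 0.1802]
tcp_rot: [0.157, 0.988, 0.0, 0.001]
force: [-1.5, -2.7, 6.2]
grip_width: 0.035
gripper_force: 63.1
```

Scaled: -40 cm / 50 = -0.8, -36 cm / 50 = -0.72, 0.349 rad / 2 = 0.1745.

Request:
{"api": "move_arm", "payload": {"increments": [[1, [0, 0, 0.06], [0, 0, 0]], [1, [0, 0, 0.14], [0, 0, 0]], [1, [0.016, -0.08, 0.14], [0, 0, 0]], [1, [0.032, -0.16, 0.14], [0, 0, 0]], [1, [0.048, -0.24, 0.14], [0, 0, 0.05]], [1, [0.064, -0.32, 0.14], [0, 0, 0.075]], [1, [0.08, -0.4, 0.14], [0, 0, 0.1]], [1, [0.096, -0.48, 0.14], [0, 0, 0.125]], [1, [0.112, -0.56, 0.14], [0, 0, 0.15]], [1, [0.128, -0.64, 0.14], [0, 0, 0.1745]], [1, [0.144, -0.72, 0.14], [0, 0, 0.1745]], [1, [0.16, -0.8, 0.14], [0, 0, 0.1745]]]}}

```text
t: 17.1
tcp_pos: [0.6439, 0.0158, 0.2482]
tcp_rot: [-0.017, 1.0, 0.0, -0.001]
force: [0.8, -0.2, -5.9]
grip_width: 0.0347
gripper_force: 62.0
```

Scaled: -15.9 cm / 50 = -0.318, -14.5 cm / 50 = -0.29.

Request:
{"api": "move_arm", "payload": {"increments": [[1, [0.014, -0.08, 0], [0, 0, 0]], [1, [0.026, -0.16, 0], [0, 0, 0]], [1, [0.038, -0.24, 0], [0, 0, 0]], [1, [0.046, -0.29, 0], [0, 0, 0]], [1, [0.046, -0.318, 0], [0, 0, 0]], [1, [0.046, -0.318, 0], [0, 0, 0]], [1, [0.046, -0.318, -0.06], [0, 0, 0]], [1, [0.046, -0.318, -0.11], [0, 0, 0]], [1, [0.046, -0.318, -0.11], [0, 0, 0]]]}}

```text
t: 18.0
tcp_pos: [0.6659, -0.1395, 0.1896]
tcp_rot: [-0.018, 1.0, 0.002, -0.004]
force: [-1.0, 0.9, -6.5]
grip_width: 0.035
gripper_force: 61.9
```

Scaled: -0.8 cm / 50 = -0.016, -0.5 cm / 50 = -0.01.

Request:
{"api": "move_arm", "payload": {"increments": [[1, [0.002, -0.002, -0.006], [0, 0, 0]], [1, [0.002, -0.002, -0.01], [0, 0, 0]], [1, [0.002, -0.002, -0.016], [0, 0, 0]], [1, [0.002, -0.002, -0.016], [0, 0, 0]]]}}

```text
t: 18.4
tcp_pos: [0.6681, -0.1425, 0.1863]
tcp_rot: [-0.017, 1.0, -0.0, 0.001]
force: [-0.6, 0.6, -5.8]
grip_width: 0.0345
gripper_force: 62.1
```

Request:
{"api": "move_arm", "payload": {"increments": [[1, [0, 0, -0.004], [0, 0, 0]], [1, [0, 0, -0.006], [0, 0, 0]], [1, [0, 0, -0.006], [0, 0, 0]]]}}

```text
t: 18.7
tcp_pos: [0.6681, -0.1425, 0.1862]
tcp_rot: [-0.017, 1.0, -0.0, 0.001]
force: [-9.8, 3.5, 15.1]
grip_width: 0.0348
gripper_force: 64.7
```

Scaled: 21 cm / 50 = 0.42, 3.5 cm / 50 = 0.07, -0.305 rad / 2 = -0.1525.

Request:
{"api": "move_arm", "payload": {"increments": [[-1, [0, 0, 0.006], [0, 0, 0]], [-1, [0, 0, 0.006], [0, 0, 0]], [-1, [0, 0, 0.006], [0, 0, 0]], [-1, [0, 0, 0.006], [0, 0, 0]], [-1, [0, 0, 0.08], [0, 0, 0]], [-1, [0, 0, 0.16], [0, 0, 0]], [-1, [-0.04, 0.07, 0.22], [0, 0, -0.05]], [-1, [-0.08, 0.14, 0.22], [0, 0, -0.1]], [-1, [-0.12, 0.21, 0.22], [0, 0, -0.1525]], [-1, [-0.16, 0.28, 0.22], [0, 0, -0.1525]], [-1, [-0.2, 0.35, 0.22], [0, 0, -0.1525]], [-1, [-0.25, 0.42, 0.22], [0, 0, -0.1525]]]}}

```text
t: 19.9
tcp_pos: [0.5422, 0.0686, 0.2927]
tcp_rot: [0.135, 0.991, 0.0, 0.0]
force: [0.2, 1.1, 0.1]
grip_width: 0.0856
gripper_force: 0.0
```

Request:
{"api": "move_arm", "payload": {"increments": [[-1, [-0.05, 0.08, 0], [0, 0, 0]], [-1, [-0.1, 0.16, 0], [0, 0, 0]], [-1, [-0.15, 0.24, 0], [0, 0, 0]], [-1, [-0.2, 0.32, -0.04], [0, 0, 0]], [-1, [-0.25, 0.4, -0.08], [0, 0, 0]], [-1, [-0.296, 0.476, -0.08], [0, 0, 0]], [-1, [-0.296, 0.476, -0.08], [0, 0, 0]], [-1, [-0.296, 0.476, -0.08], [0, 0, 0]]]}}

```text
t: 20.7
tcp_pos: [0.3947, 0.306, 0.2527]
tcp_rot: [0.134, 0.991, 0.0, 0.0]
force: [0.9, -0.3, 0.2]
grip_width: 0.0852
gripper_force: 0.0
```

```bash
python3 - <<'E'
from h import *
F=snap();s=ctrl.state();print(s["tcp_pos"],s["tcp_rot"])
for k,g in(("tdap",G["square"]),("tround",G["round"]),("tgroove",G["bar"])):
  for c in F:
    x,q=fit(F[c],k,g[:2],g[2],.006);print(k,c,x.round(4),np.degrees(x[2]).round(1),q.round(3))
def ov(c,k,x):
    M=MODEL[k];MODEL[k]=[[[a,b,z+.006] for a,b,z in P] for P in M];o=overlay(F[c],k,x);MODEL[k]=M;return cv2.resize(o,(290,290))
r=np.radians
print_x=dict(tdap=(.5054,.1008,r(-17.4)),tround=(.5505,-.4052,0),tgroove=(.6673,-.1415,r(1.9)))
d=dict(tdap=(.0019,-.0003),tround=(.0014,-.0005),tgroove=(.0016,-.0001))
cv2.imwrite("pics/p3.png",np.vstack([np.hstack([ov("top",k,x) for k,x in print_x.items()][:2]),np.hstack([ov("top","tgroove",print_x["tgroove"]),ov("side","tgroove",(.6689,-.1416,r(1.9)))])]))
E
```

```text
[0.39561415 0.30480467 0.25288983] [1.35441747e-01 9.90785257e-01 9.38946288e-05 3.12985092e-04]
tdap top [ 0.5062  0.1028 -0.32  ] -18.3 0.95
tdap side [ 0.5077  0.1019 -0.4338] -24.9 0.898
tround top [ 0.5495 -0.4049  0.1688] 9.7 0.941
tround side [ 0.5504 -0.4049  0.0644] 3.7 0.968
tgroove top [ 0.6687 -0.1426  0.0352] 2.0 0.818
tgroove side [ 0.6716 -0.1418  0.068 ] 3.9 0.507
```

View pics/p3.png

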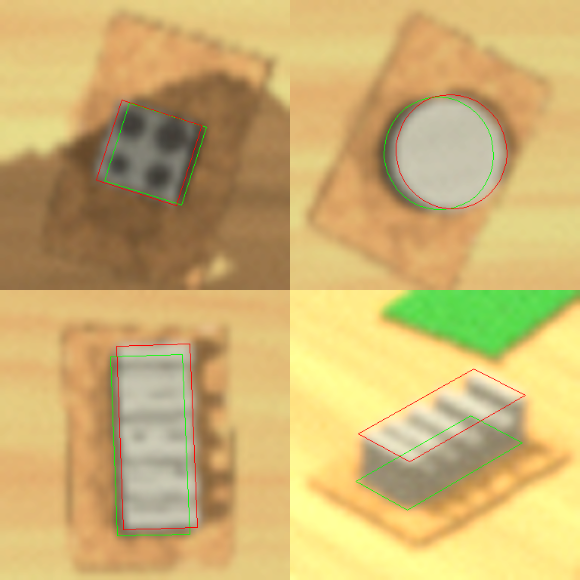

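All three placed tools sit on their silhouettes within about 1–2 mm. Now the anvil.

Scaled: -6.5 cm / 50 = -0.13, -6 cm / 50 = -0.12.

Request:
{"api": "move_arm", "payload": {"increments": [[-1, [-0.002, 0, -0.07], [0, 0, 0]], [-1, [-0.002, 0, -0.12], [0, 0, 0]], [-1, [-0.002, 0, -0.13], [0, 0, 0]], [-1, [-0.002, 0, -0.13], [0, 0, 0]], [1, [-0.002, 0, -0.13], [0, 0, 0]], [1, [-0.002, 0, -0.13], [0, 0, 0]], [1, [-0.002, 0, -0.13], [0, 0, 0]], [1, [-0.002, 0, -0.13], [0, 0, 0]], [1, [-0.002, 0, -0.13], [0, 0, 0]], [1, [-0.002, 0, -0.13], [0, 0, 0]], [1, [-0.002, 0, -0.13], [0, 0, 0]], [1, [-0.002, 0, -0.13], [0, 0, 0]]]}}

```text
t: 22.0
tcp_pos: [0.3941, 0.3055, 0.1883]
tcp_rot: [0.135, 0.991, 0.0, 0.0]
force: [-1.3, -2.8, 5.1]
grip_width: 0.0271
gripper_force: 58.8
```

Scaled: -40 cm / 50 = -0.8, 1.3 cm / 50 = 0.026, 0.197 rad / 2 = 0.0985.

Request:
{"api": "move_arm", "payload": {"increments": [[1, [0, 0, 0.06], [0, 0, 0]], [1, [0, 0, 0.14], [0, 0, 0]], [1, [0.002, -0.08, 0.16], [0, 0, 0]], [1, [0.006, -0.16, 0.16], [0, 0, 0]], [1, [0.008, -0.24, 0.16], [0, 0, 0.025]], [1, [0.012, -0.32, 0.16], [0, 0, 0.05]], [1, [0.014, -0.4, 0.16], [0, 0, 0.075]], [1, [0.018, -0.48, 0.16], [0, 0, 0.0985]], [1, [0.02, -0.56, 0.16], [0, 0, 0.0985]], [1, [0.022, -0.64, 0.16], [0, 0, 0.0985]], [1, [0.026, -0.72, 0.16], [0, 0, 0.0985]], [1, [0.028, -0.8, 0.16], [0, 0, 0.0985]]]}}

```text
t: 23.2
tcp_pos: [0.4076, -0.0961, 0.2676]
tcp_rot: [0.037, 0.999, 0.0, -0.0]
force: [0.9, 0.2, -4.6]
grip_width: 0.0271
gripper_force: 61.1
```

Scaled: -21.9 cm / 50 = -0.438, -19.5 cm / 50 = -0.39.

Request:
{"api": "move_arm", "payload": {"increments": [[1, [0.002, -0.08, 0], [0, 0, 0]], [1, [0.006, -0.16, 0], [0, 0, 0]], [1, [0.008, -0.24, 0], [0, 0, 0]], [1, [0.012, -0.32, 0], [0, 0, 0]], [1, [0.014, -0.39, 0], [0, 0, 0]], [1, [0.016, -0.438, 0], [0, 0, 0]], [1, [0.016, -0.438, 0], [0, 0, 0]], [1, [0.016, -0.438, -0.06], [0, 0, 0]], [1, [0.016, -0.438, -0.12], [0, 0, 0]], [1, [0.016, -0.438, -0.12], [0, 0, 0]], [1, [0.016, -0.438, -0.12], [0, 0, 0]]]}}

```text
t: 24.3
tcp_pos: [0.4162, -0.3132, 0.2082]
tcp_rot: [0.037, 0.999, 0.0, -0.0]
force: [0.2, 0.3, -3.8]
grip_width: 0.0269
gripper_force: 61.0
```

Commanded z is 0.208, and contact is expected near 0.194.

Scaled: -1.6 cm / 50 = -0.032, -1.5 cm / 50 = -0.03.

Request:
{"api": "move_arm", "payload": {"increments": [[1, [0, 0, -0.01], [0, 0, 0]], [1, [0, 0, -0.02], [0, 0, 0]], [1, [0, 0, -0.026], [0, 0, 0]], [1, [0, 0, -0.03], [0, 0, 0]], [1, [0, 0, -0.032], [0, 0, 0]], [1, [0, 0, -0.032], [0, 0, 0]]]}}

```text
t: 24.9
tcp_pos: [0.4161, -0.3137, 0.1942]
tcp_rot: [0.037, 0.999, -0.0, 0.0]
force: [-9.1, 7.3, 26.3]
grip_width: 0.0272
gripper_force: 64.7
```

Scaled: 24 cm / 50 = 0.48, 20 cm / 50 = 0.4.

Request:
{"api": "move_arm", "payload": {"increments": [[1, [0, 0, 0.004], [0, 0, 0]], [-1, [0, 0, 0.004], [0, 0, 0]], [-1, [0, 0, 0.004], [0, 0, 0]], [-1, [0, 0, 0.004], [0, 0, 0]], [-1, [0, 0, 0.004], [0, 0, 0]], [-1, [0, 0, 0.08], [0, 0, 0]], [-1, [0, 0, 0.16], [0, 0, 0]], [-1, [-0.02, 0.08, 0.24], [0, 0, 0]], [-1, [-0.04, 0.18, 0.32], [0, 0, 0]], [-1, [-0.06, 0.28, 0.36], [0, 0, 0]], [-1, [-0.08, 0.38, 0.4], [0, 0, 0]], [-1, [-0.1, 0.48, 0.4], [0, 0, 0]]]}}

```text
t: 26.1
tcp_pos: [0.3713, -0.1017, 0.3887]
tcp_rot: [0.037, 0.999, -0.001, 0.001]
force: [0.3, 1.0, 1.3]
grip_width: 0.0856
gripper_force: 0.0
```

Scaled: 40 cm / 50 = 0.8, 35 cm / 50 = 0.7.

Request:
{"api": "move_arm", "payload": {"increments": [[-1, [0, 0.1, 0], [0, 0, 0]], [-1, [0, 0.2, 0], [0, 0, 0]], [-1, [0, 0.3, 0], [0, 0, 0]], [-1, [0, 0.4, 0], [0, 0, 0]], [-1, [0, 0.5, 0], [0, 0, 0]], [-1, [-0.04, 0.6, 0], [0, 0, 0]], [-1, [-0.08, 0.7, 0], [0, 0, 0]], [-1, [-0.12, 0.8, 0], [0, 0, 0]], [-1, [-0.12, 0.8, 0], [0, 0, 0]], [-1, [-0.12, 0.8, 0], [0, 0, 0]]]}}

```text
t: 27.1
tcp_pos: [0.3112, 0.2979, 0.387]
tcp_rot: [0.035, 0.999, -0.0, -0.0]
force: [1.0, -0.9, 0.8]
grip_width: 0.0854
gripper_force: 0.0
```

```bash
python3 - <<'E'
from h import *
F=snap();s=ctrl.state();print(s["t"],s["tcp_pos"],s["tcp_rot"])
P=dict(tdap=("square",(.5054,.1008,-.304)),tround=("round",(.5505,-.4052,0)),tgroove=("bar",(.6673,-.1415,.033)),tanvil=("anvil",(.4159,-.3133,-.075)))
def ov(c,k,x):
    M=MODEL[k];MODEL[k]=[[[a,b,z+.006] for a,b,z in Q] for Q in M];o=overlay(F[c],k,x);MODEL[k]=M;return cv2.resize(o,(290,290))
o=[]
for k,(p,g) in P.items():
  o.append(ov("top",k,g))
  for c in F:
    x,q=fit(F[c],k,g[:2],g[2],.006);print(k,c,(x[:2]*1000).round(1),np.degrees(x[2]).round(1),q.round(3),"diff",((x[:2]-g[:2])*1000).round(1))
cv2.imwrite("pics/p4.png",np.vstack([np.hstack(o[:2]),np.hstack(o[2:])]))
cv2.imwrite("pics/side4.png",cv2.resize(F["side"]["frame"],None,fx=1.5,fy=1.5))
E
```

```text
27.2 [0.31228538 0.29627596 0.38702627] [ 3.70368217e-02  9.99313880e-01 -2.08695103e-04  4.20830591e-06]
tdap top [506.9 102.5] -17.5 0.937 diff [1.5 1.7]
tdap side [509.1 104. ] -24.1 0.909 diff [3.7 3.2]
tround top [ 549.5 -404.9] 8.3 0.941 diff [-1.   0.3]
tround side [ 550.4 -405. ] 3.6 0.969 diff [-0.1  0.2]
tgroove top [ 668.6 -142.6] 2.1 0.818 diff [ 1.3 -1.1]
tgroove side [ 671.4 -141.9] 4.1 0.504 diff [ 4.1 -0.4]
tanvil top [ 416.5 -314. ] -4.1 0.85 diff [ 0.6 -0.7]
tanvil side [ 419.9 -312.4] -1.2 0.61 diff [4.  0.9]
```

View pics/p4.png

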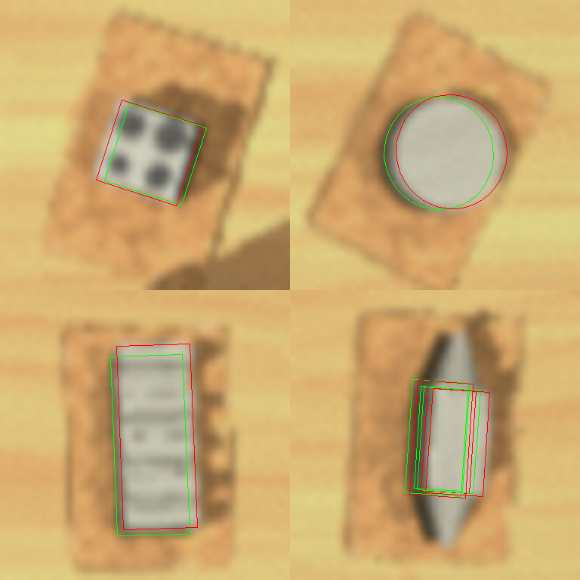

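View pics/side4.png

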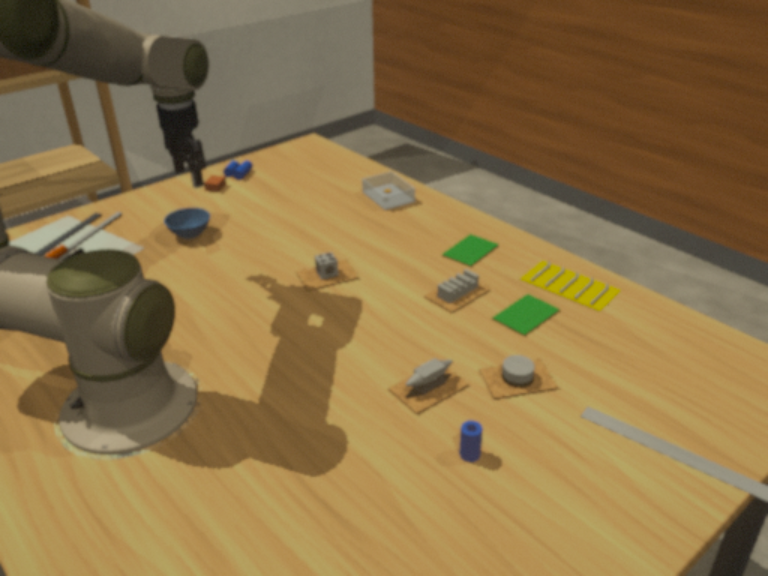

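The side view shows every tool upright on its board, with the bowl and tube undisturbed. The anvil's overlay looks laterally off, so I check it with the depth map.

```bash
python3 - <<'E'
from h import *
S=snap();F=S["top"]
W,n,T=world(F)
def q(c,F,zlo,zhi,r=.06):
    W=world(F)[0]
    m=(np.hypot(W[...,0]-c[0],W[...,1]-c[1])<r)&(W[...,2]>zlo)&(W[...,2]<zhi); p=W[m]
    return len(p),(p[:,:3].mean(0)*1000).round(1),(np.percentile(p,[5,50,95],axis=0)*1000).round(1).tolist()
print("anvil top",q((.416,-.313),F,.043,.056)); print("anvil side",q((.416,-.313),S["side"],.043,.056))
print("round",q((.55,-.405),F,.031,.045)); print("groove",q((.667,-.1415),F,.031,.045));print("cube",q((.505,.1),F,.041,.055))
f=F
for z in(.0355,.048): print(z,proj(f,[[.4159,-.3133,z]]))
u0=proj(f,[[.4159,-.3133,.03]])[0].astype(int);a=u0-26
g=f["frame"][a[1]:a[1]+52,a[0]:a[0]+52]
im=np.clip(cv2.resize(g,None,fx=11,fy=11,interpolation=2)*1.6,0,255).astype(np.uint8)
r=-.075;ca,sa=np.cos(r),np.sin(r)
for z,pts,col in((.048,[(.025,.014),(.025,-.014),(-.025,-.014),(-.025,.014)],(0,0,255)),(.0355,[(.052,0),(-.052,0)],(255,0,0)),(.006,[(.028,.014),(.028,-.014),(-.028,-.014),(-.028,.014)],(0,255,0))):
    Q=[[.4159+x*ca-y*sa,-.3133+x*sa+y*ca,z] for x,y in pts]
    cv2.polylines(im,[((proj(f,Q)-a+.5)*11).astype(np.int32)],True,col,1)
cv2.imwrite("pics/anv.png",im)
E
```

```text
anvil top (218, array([ 417. , -313.8,   47.7]), [[385.6, -326.8, 43.8], [417.8, -313.2, 47.9], [449.9, -300.6, 51.8]])
anvil side (183, array([ 413.2, -318.1,   47.4]), [[385.4, -330.2, 43.7], [412.1, -318.0, 47.5], [443.3, -305.0, 50.5]])
round (264, array([ 548.6, -403.2,   36.4]), [[528.5, -426.2, 32.5], [549.2, -403.4, 36.4], [569.8, -380.1, 40.1]])
groove (227, array([ 664.4, -142.3,   36. ]), [[623.3, -158.3, 31.9], [660.7, -142.8, 36.2], [710.7, -125.5, 39.9]])
cube (193, array([505.3, 102.7,  46.2]), [[487.6, 84.1, 42.1], [504.9, 101.6, 45.9], [522.2, 121.4, 50.2]])
0.0355 [[359.24616395 247.51919664]]
0.048 [[360.30761209 247.75492584]]
```

View pics/anv.png

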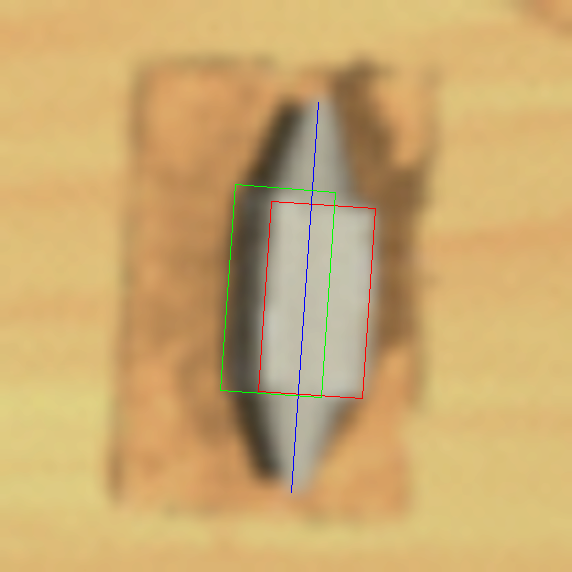

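The enlarged crop shows the anvil's head and horn tips on the predicted outline, within about 1 mm (head box at px 258–376, 200–398). All four fits are within about 2 mm, so I hand in.

```bash
python3 -c "
from cell import ctrl
print(ctrl.sign_off())"
```

```text
the job is handed in; nothing more can be done
None
```

All four steel tools are upright on their matching silhouettes, within about 2 mm of centre in the top view, with the bowl and wax tube left alone; the job is handed in at about 27 s.

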